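# Fit the red nozzle to the bun filler

## Robot

A 6-joint arm with a two-finger parallel gripper is mounted at the origin on the work surface. World frame = base frame: x ahead of the robot, y to its left, z up, the work surface at z = 0. Lengths are in mm, angles in degrees, forces in N, time in s.
With the tool pointing down it reaches from about 300 to 1000 mm from the base axis. Payload 5.1 kg.
Tool frame: the origin (TCP) lies at the very end of the fingers, on their centre line; the grasp point (between the pads) lies 19 mm behind it (ctrl.grip_depth is the z of the grasp point in the tool frame, in mm); z points along the fingers, y is the line along which they close (so a half turn about z gives the same grasp; the last joint's range is limited). The gripper opens to 95 mm and grips with 3 to 60 N. Pads are 20 mm wide; open, the fingers measure 119 mm over their backs; the gripper's body (75 mm by 180 mm) begins 59 mm behind the grasp point.
Start: joints at [60.126, 7.093, 94.555, -0, 78.352, -4.733], TCP at [276.173, 588.399, 214.656] pointing down, gripper open.
Joint ranges: [-149.61, 149.61], [-58.7, 133.49], [1.44, 155.28], [-77.14, 257.14], [18.33, 153.61], [-166.67, 166.67]. Speed limits (degrees/s): [147.25, 147.25, 180, 180, 180, 180].

## Interface

Orientations are given as a 3x3 rotation matrix whose columns are the frame's x, y, z axes.
In Python, from bench import ctrl, capture, get_calibration gives the robot as it stands.
- The arm moves only by the shell command python3 -m crank 'ROWS' [OPENING]. ROWS is JSON, a list of rows, each an object with "linear": the shift along the tool's x, y, z in m, a list of three; "turn": the turn about the tool's z in rad. In form: [{"linear": [tx, ty, tz], "turn": turn}, ...]. A call has 1 to 12 rows; each row is the pose to reach, as a shift and turn from the pose commanded when the call began, along the tool's axes at that moment; what a row does not reach only later rows make up. A row lasts 1/12 s, in which the tool goes at most 41.7 mm and 7.16 degrees, less where a joint would pass 70% of its speed; a pose out of reach is approached as far as the arm can. A call with a gripper value outside its range is refused whole. OPENING is the opening, from 0 (shut) to 1 (fully open), set as the call begins (- or left out, the last holds). The fingers move at their own pace and stop on an object; the grip force is fixed at half the most. Time passes only in rows, so rows that repeat a pose let the fingers close. It gives the time, the measured TCP pose, the force, the opening and the grip force at its end, in the units of the state.
- ctrl.get_state(): the state, without advancing time (a new reading comes with each control period).
- capture(name): name is "scene" or "top" or "wrist"; returns the picture (384x512x3 uint8, red, green, blue); there is no depth.
- get_calibration(name): a dict with "K" (3x3 intrinsics, pixels), "rvec" (rotation vector, rad) and "tvec" (3), from world to camera coordinates, as OpenCV has them. Camera axes: x right, y down, z forward; pixel columns grow to the right and rows downward; lengths in mm; the calibration is good to about 2 mm. A picture is of the moment at which its call begins: read the wrist's pose just before it. get_calibration takes no time and is no camera call; for the wrist camera it gives the pose at the moment of the call.
- ctrl.hand_in(): hands the job in; it is judged then, once.
The state is a dict: "time_s": time; "qpos": joint angles; "qd": joint speeds; "tau": joint torques, N m; "position": TCP position; "orientation": TCP orientation; "force": force on the tool from outside, world axes, zero at the start; "wrist_torque": the same for the moment, N m; "opening": finger opening in mm; "gripper_force": force on a finger pad.
Only numpy, scipy, OpenCV 4.12 (cv2) and the standard library are available. Lean on these libraries where they do the work, as an engineer would, in place of code of your own. Each camera call takes 0.05 s, during which the arm holds its last target. There are 200 camera calls.

## Task

Get the bun filler ready: take the red nozzle from the tray and push it, socket down, over the upright spigot on the filler until it sits fully home on the red ring, then let go. Ease it down the spigot rather than letting it drop, and leave the blue and yellow nozzles standing where they are.

Things in the scene. Friction and masses are not known exactly. Their poses are not given: they have to be found in the camera images.
- nozzle_red: Nozzle to fit, standing on a tray (floor 3 mm thick, rim 12 mm high). Red plastic socket below: sleeve 41 mm outside, bore 33 mm, 45 mm deep, open downward; a red cone narrows to 23 mm at 60 mm height; above it a steel spout, 20 mm diameter, from 60 to 110 mm height, the place to grip. Round, so yaw is free. About 0.12 kg. Origin: centre of the underside; z up the spout.
- spigot_seat (a point): Centre of the top of the red ring (64 mm across) at the spigot's foot, where the nozzle's underside rests; 74 mm above the table. Steel spigot: 26 mm diameter, 40 mm tall, top 12 mm tapering to 14 mm. It stands on a fixed steel box, 150 x 330 x 70 mm; along this frame's y, 185 mm off, is the axis of an open hopper 150 mm across, its rim 155 mm above the table. z up.
- nozzle_blue: A bystander: nozzle with a slimmer blue socket, 33 mm outside, 21 mm bore (it does not fit the spigot), otherwise of the same shape, height and spout as the red one. Stands in the row of three on the tray, neighbours about 85 mm apart. Origin: centre of the underside; z up.
- nozzle_yellow: A bystander: nozzle with a wider yellow socket, 50 mm outside, 42 mm bore (too loose for the spigot), otherwise as the red one. Stands in the same row on the tray. Origin: centre of the underside; z up.

How it is judged (in metres and radians):
At the end, for the whole second after the job is handed in: The red nozzle is over the spigot with its underside within 10 mm of the red ring's top face, within 12 mm of the spigot's axis and 10 degrees of upright, at rest; the blue and yellow nozzles stand upright within 30 mm of where they began (horizontal distance between nozzle_red and spigot_seat below 0.012 m and z of nozzle_red in the frame of spigot_seat between -0.01 and 0.01 m and angle between nozzle_red's own z axis and vertical below 0.175 rad and linear speed of nozzle_red below 0.02 m/s and distance of each of nozzle_blue, nozzle_yellow from where it was at the start of the episode below 0.03 m and angle between each of nozzle_blue, nozzle_yellow's own z axis and vertical below 0.3 rad); the robot touches nothing.
It fails at once if the red nozzle drops down the spigot (faster than 0.45 m/s) (horizontal distance between nozzle_red and spigot_seat below 0.015 m and z of nozzle_red in the frame of spigot_seat below 0.04 m and linear speed of nozzle_red above 0.45 m/s).
It fails at once if the blue or yellow nozzle is pushed over or moved more than 30 mm (distance of any of nozzle_blue, nozzle_yellow from where it was at the start of the episode above 0.03 m or angle between any of nozzle_blue, nozzle_yellow's own z axis and vertical above 0.3 rad).
It also fails if it takes over 43 s, if anything falls off the work surface, if the arm or the gripper's body presses on something with over 40 N, if the wrist force passes 120 N, or if a joint passes its speed limit or range.

## Working session

There is one attempt and no reset: what is moved stays moved. The work goes in short steps, Python scripts to look and compute and a shell command to move; the robot and the scene stay as the last step left them, time stands still between calls to the robot, and variables do not carry over. Pictures are saved under pics/ and viewed, at most 10 in all, crops included, and the job is handed in when it is done.

```bash
mkdir -p pics; python3 - <<'E'
from bench import ctrl,capture,get_calibration
import cv2,numpy as np
s=ctrl.get_state();print(s['time_s'],s['position'],s['orientation'],s['opening'],s['force'])
ims=[]
for n in("scene","top"):
    im=capture(n)[:,:,::-1];cv2.imwrite(f'pics/{n}0.png',im);c=get_calibration(n);print(n,c)
E
```

```text
0.0 [275.87438478 587.83409083 213.38233036] [[-9.05264151e-01  4.24847964e-01 -1.01221014e-03]
 [ 4.24849145e-01  9.05262333e-01 -1.81989751e-03]
 [ 1.43135957e-04 -2.07752459e-03 -9.99997832e-01]] 94.87338542886435 [-0.52607457 -0.19338912  0.30900546]
scene {'K': array([[434.26577785,   0.        , 257.77735232],
       [  0.        , 434.26577785, 185.79661113],
       [  0.        ,   0.        ,   1.        ]]), 'rvec': array([ 1.46338281,  2.28228518, -0.75667426]), 'tvec': array([ 278.73324242, -343.77905655, 1168.21121327])}
top {'K': array([[402.04118948,   0.        , 255.96042496],
       [  0.        , 402.04118948, 189.43869533],
       [  0.        ,   0.        ,   1.        ]]), 'rvec': array([ 2.10443981, -2.15566764,  0.16739279]), 'tvec': array([-36.73888137, 534.05886527, 822.163595  ])}
```

View pics/scene0.png

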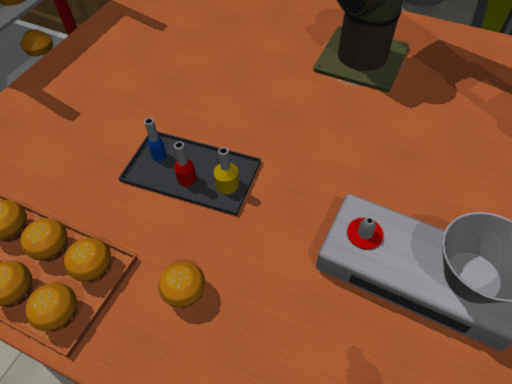

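View pics/top0.png

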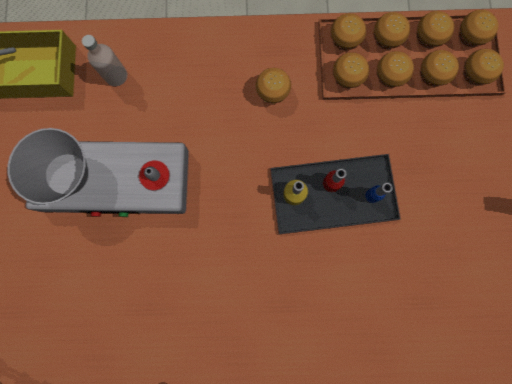

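The scene view shows the red nozzle between blue and yellow: its spout tip is at about (179,146) in scene and (341,174) in top. The red ring is at about (366,234) in scene and (154,175) in top, with the hopper on the box's far end.

```bash
cat > h.py <<'E'
import cv2,numpy as np
from bench import ctrl,capture,get_calibration
def ray(c,uv):
    R=cv2.Rodrigues(c['rvec'])[0];d=R.T@np.linalg.inv(c['K'])@np.array([*uv,1.]);return -R.T@c['tvec'],d
def plane(c,uv,z):
    o,d=ray(c,uv);return (o+d*(z-o[2])/d[2])[:2].round(1)
def blobs(im,col):  # im BGR
    h=cv2.cvtColor(im,cv2.COLOR_BGR2HSV);H,S,V=cv2.split(h)
    m={'red':((H<4)|(H>174))&(S>200)&(V>70),'blue':(H>100)&(H<130)&(S>150)&(V>50),'yellow':(H>22)&(H<32)&(S>180)&(V>70)}[col].astype('uint8')
    cs=cv2.findContours(m,cv2.RETR_EXTERNAL,cv2.CHAIN_APPROX_NONE)[0]
    return [c for c in cs if cv2.contourArea(c)>60]
E
python3 - <<'E'
from h import *
for n in('scene','top'):
    im=cv2.imread(f'pics/{n}0.png');c=get_calibration(n)
    for col in('red','blue','yellow'):
        for b in blobs(im,col):
            e=cv2.fitEllipse(b);print(n,col,cv2.contourArea(b),np.round(e[0],1),np.round(e[1],1),'z30',plane(c,e[0],30),'z74',plane(c,e[0],74))
T={'scene':dict(r=(179.5,146),b=(150.5,122),y=(224,152),sp=(368.5,219)),'top':dict(r=(341,174),b=(387.5,188),y=(298.5,187),sp=(151,173))}
for n in T:
    for k,p in T[n].items(): print(n,k,plane(get_calibration(n),p,114 if k=='sp' else 113))
E
```

```text
scene red 485.0 [364.8 233.4] [28.  33.4] z30 [539.2 164.5] z74 [567.1 164.4]
scene red 298.0 [184.3 171.7] [17.5 26.8] z30 [ 551.9 -220. ] z74 [ 579.  -196.4]
scene blue 267.5 [156.7 148.4] [14.8 27.1] z30 [ 520.8 -308. ] z74 [ 549.9 -279. ]
scene yellow 510.0 [225.8 178.2] [23.9 30.4] z30 [ 531.2 -133.2] z74 [ 559.7 -114.9]
top red 94.5 [334.9 179.8] [15.3 16.5] z30 [ 552.5 -223.2] z74 [ 544.2 -214.8]
top red 206.5 [153.6 174.8] [23.6 24.7] z30 [573.9 176.1] z74 [564.5 164.4]
top blue 75.5 [377.  192.7] [12.9 13.9] z30 [ 521.5 -313.1] z74 [ 514.8 -300.1]
top yellow 347.5 [66.7 64.6] [12.9 54.4] z30 [840.7 383.7] z74 [817.8 361.5]
scene r [ 552.4 -216.2]
scene b [ 520.9 -303.2]
scene y [ 530.5 -130.7]
scene sp [562.9 161.9]
top r [ 548.4 -220. ]
top b [ 517.9 -309.9]
top y [ 524.3 -134.5]
top sp [559.9 158.9]
```

```bash
python3 -m crank '[{"linear":[-0.01,-0.01,0],"turn":0.03},{"linear":[-0.03,-0.03,0],"turn":0.1},{"linear":[-0.055,-0.057,0],"turn":0.2},{"linear":[-0.083,-0.086,0],"turn":0.3},{"linear":[-0.111,-0.115,0],"turn":0.4},{"linear":[-0.139,-0.144,0],"turn":0.5},{"linear":[-0.167,-0.173,0],"turn":0.6},{"linear":[-0.195,-0.202,0],"turn":0.7},{"linear":[-0.223,-0.231,0],"turn":0.8},{"linear":[-0.251,-0.26,0],"turn":0.9},{"linear":[-0.279,-0.289,0],"turn":1.0},{"linear":[-0.307,-0.318,0],"turn":1.134}]' 1
python3 -c "
from h import *
s=ctrl.get_state();R=s['orientation'];p=s['position'];print(p,s['qpos']);print(np.array(R).T@(np.array([551,-219,p[2]])-p));print(np.array(R).round(3))"
```

```text
time_s: 1.1
position: [418.6, 167.6, 214.4]
orientation: [[-0.001, 1.0, 0.0], [1.0, 0.001, -0.0], [-0.0, 0.0, -1.0]]
force: [-0.1, 0.4, -0.1]
opening: 95.2
gripper_force: 0.0
[418.61246037 167.58966282 214.41895566] [ 1.50033766e+01 -1.93536007e+01  1.18895913e+02 -1.83115126e-02
  8.04452722e+01  1.49724916e+01]
[-3.86667960e+02  1.32158612e+02  1.34509747e-01]
[[-0.001  1.     0.   ]
 [ 1.     0.001 -0.   ]
 [-0.     0.    -1.   ]]
```

```bash
python3 -m crank '[{"linear":[-0.035,0.012,0],"turn":0},{"linear":[-0.07,0.024,0],"turn":0},{"linear":[-0.105,0.036,0],"turn":0},{"linear":[-0.14,0.048,0],"turn":0},{"linear":[-0.175,0.06,0],"turn":0},{"linear":[-0.21,0.072,0],"turn":0},{"linear":[-0.245,0.084,0],"turn":0},{"linear":[-0.28,0.096,0],"turn":0},{"linear":[-0.315,0.108,0],"turn":0},{"linear":[-0.345,0.118,0],"turn":0},{"linear":[-0.37,0.126,0],"turn":0},{"linear":[-0.387,0.132,0],"turn":0}]' 1
python3 -m crank '[{"linear":[0,0,0],"turn":0},{"linear":[0,0,0],"turn":0},{"linear":[0,0,0],"turn":0}]'
python3 -c "
from h import *
s=ctrl.get_state();print(s['position'],get_calibration('wrist'));im=capture('wrist')[:,:,::-1];cv2.imwrite('pics/w1.png',im)"
```

```text
time_s: 2.1
position: [553.0, -218.9, 214.1]
orientation: [[-0.004, 1.0, -0.001], [1.0, 0.004, -0.0], [-0.0, -0.001, -1.0]]
force: [0.0, 0.5, 0.8]
opening: 95.2
gripper_force: 0.0
time_s: 2.35
position: [552.9, -215.5, 214.3]
orientation: [[-0.006, 1.0, -0.001], [1.0, 0.006, 0.001], [0.001, -0.001, -1.0]]
force: [0.7, -0.6, -0.3]
opening: 95.2
gripper_force: 0.0
[ 552.91536718 -215.45989141  214.26557393] {'K': array([[343.39118494,   0.        , 257.11843131],
       [  0.        , 343.39118494, 191.60550104],
       [  0.        ,   0.        ,   1.        ]]), 'rvec': array([-2.85913976e+00, -9.93977666e-03,  1.27636104e-03]), 'tvec': array([-550.23851675, -241.81242346,  331.15210619])}
```

View pics/w1.png

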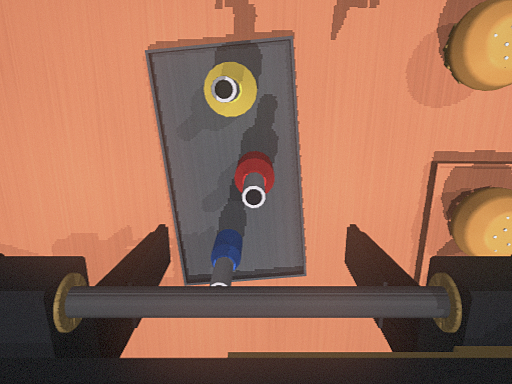

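The wrist view shows the red spout tip at about (254,196.5), with yellow's tip at (224,89) above it and blue's below, between the fingers.

```bash
python3 -c "
from h import *
im=cv2.imread('pics/w1.png');c=get_calibration('wrist');s=ctrl.get_state();print(s['position'],s['qd'])
g=cv2.cvtColor(im,cv2.COLOR_BGR2HSV);m=((g[:,:,1]<40)&(g[:,:,2]>170)).astype('uint8');
for b in cv2.findContours(m,0,1)[0]:
    if cv2.contourArea(b)>150:
        e=cv2.fitEllipse(b);print(np.round(e[0],1),np.round(e[1],1),plane(c,e[0],113))
for b in blobs(im,'red'): e=cv2.minEnclosingCircle(b);print(e,plane(c,e[0],45))
"
```

```text
[ 553.04995905 -215.10097409  214.47457888] [ 0.56081788 -0.28095784  0.0725062  -0.05980487 -0.13568983 -0.07842332]
[253.2 196.4] [21.5 22.2] [ 548.9 -218.9]
```

```bash
python3 -m crank '[{"linear":[-0.003,-0.0035,0.01],"turn":0},{"linear":[-0.003,-0.0035,0.025],"turn":0},{"linear":[-0.003,-0.0035,0.04],"turn":0},{"linear":[-0.003,-0.0035,0.055],"turn":0},{"linear":[-0.003,-0.0035,0.07],"turn":0},{"linear":[-0.003,-0.0035,0.08],"turn":0},{"linear":[-0.003,-0.0035,0.085],"turn":0},{"linear":[-0.003,-0.0035,0.085],"turn":0},{"linear":[-0.003,-0.0035,0.085],"turn":0}]' 1
python3 -c "
from h import *
s=ctrl.get_state();print(s['position'],s['qd'])
c=get_calibration('wrist');im=capture('wrist')[:,:,::-1];cv2.imwrite('pics/w2.png',im)
g=cv2.cvtColor(im.copy(),cv2.COLOR_BGR2HSV);m=((g[:,:,1]<40)&(g[:,:,2]>170)).astype('uint8');
for b in cv2.findContours(m,0,1)[0]:
    if cv2.contourArea(b)>150:
        e=cv2.fitEllipse(b);print(np.round(e[0],1),np.round(e[1],1),plane(c,e[0],113))
"
```

```text
time_s: 3.15
position: [550.3, -218.8, 129.9]
orientation: [[-0.007, 1.0, 0.0], [1.0, 0.007, -0.0], [-0.0, 0.0, -1.0]]
force: [0.4, 1.0, 0.5]
opening: 95.4
gripper_force: 0.0
[ 550.25801257 -218.80005161  129.85796938] [-0.10581071 -0.4648422  -1.37908625  0.10395583  0.03496036  0.01608521]
[256.1 232.9] [29.  32.2] [ 548.8 -219.1]
```

View pics/w2.png

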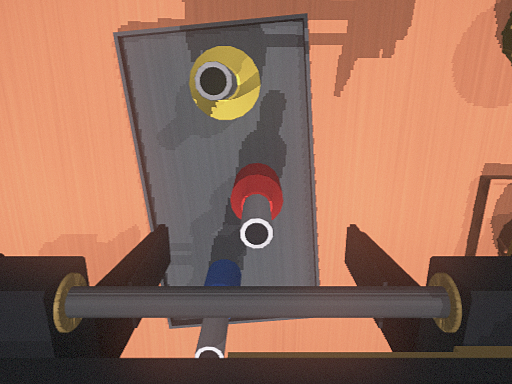

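The tip is at (256,233), which gives (549,-219) and agrees with the earlier estimate. The red spout is centred between the fingers.

```bash
python3 -m crank '[{"linear":[0,-0.001,0.01],"turn":0},{"linear":[0,-0.001,0.022],"turn":0},{"linear":[0,-0.001,0.034],"turn":0},{"linear":[0,-0.001,0.046],"turn":0},{"linear":[0,-0.001,0.054],"turn":0},{"linear":[0,-0.001,0.057],"turn":0},{"linear":[0,-0.001,0.057],"turn":0},{"linear":[0,-0.001,0.057],"turn":0}]' 1
python3 -m crank '[{"linear":[0,0,0],"turn":0},{"linear":[0,0,0],"turn":0},{"linear":[0,0,0],"turn":0},{"linear":[0,0,0],"turn":0},{"linear":[0,0,0],"turn":0},{"linear":[0,0,0],"turn":0},{"linear":[0,0,0],"turn":0},{"linear":[0,0,0],"turn":0},{"linear":[0,0,0],"turn":0},{"linear":[0,0,0],"turn":0},{"linear":[0,0,0],"turn":0},{"linear":[0,0,0],"turn":0}]' 0
```

```text
time_s: 3.87
position: [549.2, -219.0, 72.5]
orientation: [[-0.007, 1.0, -0.0], [1.0, 0.007, 0.0], [0.0, -0.0, -1.0]]
force: [0.6, -1.2, -0.1]
opening: 95.1
gripper_force: 0.0
time_s: 4.87
position: [549.2, -219.0, 72.6]
orientation: [[-0.007, 1.0, -0.0], [1.0, 0.007, 0.0], [0.0, -0.0, -1.0]]
force: [0.3, -0.9, -0.2]
opening: 20.7
gripper_force: 0.2
```

```bash
python3 -m crank '[{"linear":[0,0,0],"turn":0},{"linear":[0,0,0],"turn":0},{"linear":[0,0,0],"turn":0},{"linear":[0,0,0],"turn":0}]' 
python3 -m crank '[{"linear":[0,0,-0.005],"turn":0},{"linear":[0,0,-0.015],"turn":0},{"linear":[0,0,-0.03],"turn":0},{"linear":[0,0,-0.045],"turn":0},{"linear":[0,0,-0.06],"turn":0},{"linear":[0,0,-0.075],"turn":0},{"linear":[0,0,-0.09],"turn":0},{"linear":[0,0,-0.105],"turn":0},{"linear":[0,0,-0.12],"turn":0},{"linear":[0,0,-0.13],"turn":0},{"linear":[0,0,-0.135],"turn":0},{"linear":[0,0,-0.135],"turn":0}]'
```

```text
time_s: 5.2
position: [549.2, -219.0, 72.6]
orientation: [[-0.007, 1.0, -0.0], [1.0, 0.007, 0.0], [0.0, -0.0, -1.0]]
force: [0.2, 0.4, -0.7]
opening: 19.6
gripper_force: 30.0
time_s: 6.2
position: [549.9, -219.3, 209.7]
orientation: [[-0.007, 1.0, 0.003], [1.0, 0.007, -0.001], [-0.001, 0.003, -1.0]]
force: [1.0, -0.3, -1.8]
opening: 19.2
gripper_force: 30.0
```

```bash
python3 -m crank '[{"linear":[0.01,0,0],"turn":0},{"linear":[0.03,0.001,0],"turn":0},{"linear":[0.06,0.003,0],"turn":0},{"linear":[0.095,0.005,0],"turn":0},{"linear":[0.13,0.007,0],"turn":0},{"linear":[0.165,0.009,0],"turn":0},{"linear":[0.2,0.011,0],"turn":0},{"linear":[0.235,0.012,0],"turn":0},{"linear":[0.27,0.013,0],"turn":0},{"linear":[0.3,0.014,0],"turn":0},{"linear":[0.315,0.015,0],"turn":0},{"linear":[0.32,0.015,0],"turn":0}]'
python3 -m crank '[{"linear":[0,0,0],"turn":0},{"linear":[0,0,0],"turn":0},{"linear":[0,0,0],"turn":0},{"linear":[0,0,0],"turn":0},{"linear":[0,0,0],"turn":0},{"linear":[0,0,0],"turn":0}]'
python3 -c "
from h import *
s=ctrl.get_state();print(s['position'],s['qd'])
c=get_calibration('wrist');im=capture('wrist')[:,:,::-1].copy();cv2.imwrite('pics/w3.png',im)
for b in blobs(im,'red'): e=cv2.fitEllipse(b);print(cv2.contourArea(b),e,plane(c,e[0],74))
im=capture('scene')[:,:,::-1].copy();cv2.imwrite('pics/s3.png',im)
"
```

```text
time_s: 7.2
position: [560.7, 104.1, 206.0]
orientation: [[-0.011, 1.0, -0.003], [1.0, 0.011, 0.001], [0.001, -0.003, -1.0]]
force: [0.5, 0.3, -1.3]
opening: 19.4
gripper_force: 30.0
time_s: 7.7
position: [562.1, 100.3, 207.7]
orientation: [[-0.006, 1.0, 0.0], [1.0, 0.006, -0.0], [-0.0, 0.0, -1.0]]
force: [0.7, -0.4, -0.5]
opening: 19.6
gripper_force: 30.0
[562.07718946 100.27075123 207.71634501] [ 0.29521209 -0.04268949 -0.04664148  0.11846583 -0.06647221 -0.03725847]
```

View pics/w3.png

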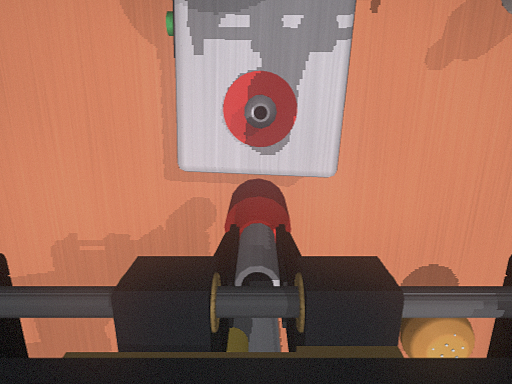

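The ring is at about (260,109) and the spigot top at (260,112). The nozzle is held straight, with its socket at around (258,205).

```bash
python3 -c "
from h import *
im=cv2.imread('pics/w3.png');c=get_calibration('wrist')
g=cv2.cvtColor(im,cv2.COLOR_BGR2HSV);H,S,V=cv2.split(g)
m=(((H<5)|(H>172))&(S>150)&(V>50)).astype('uint8')
for b in cv2.findContours(m,0,1)[0]:
    if cv2.contourArea(b)>500:
        b=cv2.convexHull(b);e=cv2.fitEllipse(b);print(e,plane(c,e[0],74))
print('sp',plane(c,(260.5,112),114))
"
```

```text
((257.4248352050781, 219.6861114501953), (44.94839096069336, 66.72201538085938), 89.76411437988281) [561.6  63.9]
((259.5068359375, 108.383056640625), (72.51106262207031, 75.05868530273438), 178.93539428710938) [562.8 166.1]
sp [563.3 165.3]
```

```bash
python3 -m crank '[{"linear":[0.005,0.001,0],"turn":0},{"linear":[0.015,0.001,0],"turn":0},{"linear":[0.025,0.001,0],"turn":0},{"linear":[0.035,0.001,0],"turn":0},{"linear":[0.045,0.0015,0],"turn":0},{"linear":[0.055,0.0015,0],"turn":0},{"linear":[0.062,0.0015,0],"turn":0},{"linear":[0.065,0.0015,0],"turn":0},{"linear":[0.065,0.0015,0],"turn":0},{"linear":[0.065,0.0015,0.005],"turn":0},{"linear":[0.065,0.0015,0.01],"turn":0},{"linear":[0.065,0.0015,0.015],"turn":0}]'
python3 -m crank '[{"linear":[0,0,0],"turn":0},{"linear":[0,0,0],"turn":0},{"linear":[0,0,0],"turn":0},{"linear":[0,0,0],"turn":0}]'
python3 -c "
from h import *
s=ctrl.get_state();print(s['position'],s['qd'])
A=[]
for n in('scene','wrist','top'):
    im=capture(n)[:,:,::-1].copy()
    u,v={'scene':(365,210),'wrist':(258,210),'top':(155,175)}[n];r=60 if n=='wrist' else 40
    A.append(cv2.resize(im[v-r:v+r,u-r:u+r],(260,260),interpolation=2))
cv2.imwrite('pics/s4.png',np.hstack(A))
"
```

```text
time_s: 8.8
position: [562.9, 165.6, 191.9]
orientation: [[-0.006, 1.0, -0.0], [1.0, 0.006, -0.0], [-0.0, -0.0, -1.0]]
force: [-0.2, 0.6, -1.8]
opening: 19.7
gripper_force: 30.0
time_s: 9.13
position: [563.2, 166.0, 192.9]
orientation: [[-0.007, 1.0, 0.0], [1.0, 0.007, 0.0], [0.0, 0.0, -1.0]]
force: [-0.9, -0.3, -1.4]
opening: 19.7
gripper_force: 30.0
[563.2316419  165.96808053 192.94782947] [ 0.03519289 -0.12998687 -0.11494743 -0.11536365  0.0612791   0.0863656 ]
```

View pics/s4.png

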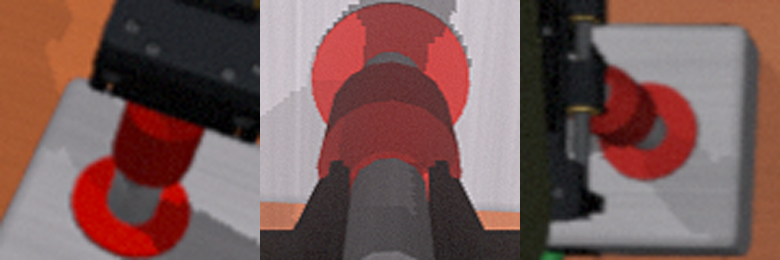

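The crops show the socket above the spigot and in line with it in all three views. I'll lower it in steps and watch the force.

```bash
python3 -m crank '[{"linear":[0,-0.0003,0.003],"turn":0},{"linear":[-0.0005,0,0.006],"turn":0},{"linear":[-0.0005,0,0.009],"turn":0},{"linear":[-0.0005,0,0.012],"turn":0},{"linear":[-0.0005,0,0.015],"turn":0},{"linear":[-0.0005,0,0.018],"turn":0}]'
python3 -m crank '[{"linear":[0,0,0.003],"turn":0},{"linear":[0,0,0.006],"turn":0},{"linear":[0,0,0.009],"turn":0},{"linear":[0,0,0.009],"turn":0}]'
```

```text
time_s: 9.78
position: [562.9, 165.6, 174.1]
orientation: [[-0.007, 1.0, -0.0], [1.0, 0.007, -0.0], [-0.0, -0.0, -1.0]]
force: [-0.1, -0.4, -0.6]
opening: 19.8
gripper_force: 30.0
time_s: 10.12
position: [562.6, 165.5, 164.7]
orientation: [[-0.007, 1.0, -0.001], [1.0, 0.007, -0.0], [-0.0, -0.001, -1.0]]
force: [0.4, 0.9, -1.6]
opening: 19.6
gripper_force: 30.0
```

No contact so far, with the socket 19 mm over the spigot. Continuing to home (TCP about 143.6).

```bash
python3 -m crank '[{"linear":[0,0,0.003],"turn":0},{"linear":[0,0,0.006],"turn":0},{"linear":[0,0,0.009],"turn":0},{"linear":[0,0,0.012],"turn":0},{"linear":[0,0,0.015],"turn":0},{"linear":[0,0,0.017],"turn":0},{"linear":[0,0,0.017],"turn":0}]'
python3 -m crank '[{"linear":[0,0,0.001],"turn":0},{"linear":[0,0,0.002],"turn":0},{"linear":[0,0,0.003],"turn":0},{"linear":[0,0,0.004],"turn":0},{"linear":[0,0,0.0045],"turn":0},{"linear":[0,0,0.0045],"turn":0}]'
```

```text
time_s: 10.7
position: [562.6, 165.5, 147.9]
orientation: [[-0.007, 1.0, -0.001], [1.0, 0.007, -0.0], [-0.0, -0.001, -1.0]]
force: [0.5, -0.8, -0.1]
opening: 19.4
gripper_force: 30.0
time_s: 11.2
position: [562.9, 165.6, 144.0]
orientation: [[-0.007, 1.0, -0.0], [1.0, 0.007, -0.0], [-0.0, -0.0, -1.0]]
force: [0.2, 0.1, -0.7]
opening: 19.6
gripper_force: 30.0
```

```bash
python3 -m crank '[{"linear":[0,0,0.0005],"turn":0},{"linear":[0,0,0.001],"turn":0},{"linear":[0,0,0.0015],"turn":0},{"linear":[0,0,0.0015],"turn":0}]'
```

```text
time_s: 11.53
position: [563.2, 165.6, 143.6]
orientation: [[-0.007, 1.0, 0.001], [1.0, 0.007, 0.0], [0.0, 0.001, -1.0]]
force: [-1.5, -0.0, 3.7]
opening: 19.4
gripper_force: 30.0
```

Contact with the ring at exactly the expected height. Now I'll open the fingers.

```bash
python3 -m crank '[{"linear":[0,0,0],"turn":0},{"linear":[0,0,0],"turn":0},{"linear":[0,0,0],"turn":0},{"linear":[0,0,0],"turn":0},{"linear":[0,0,0],"turn":0},{"linear":[0,0,0],"turn":0},{"linear":[0,0,0],"turn":0},{"linear":[0,0,0],"turn":0},{"linear":[0,0,0],"turn":0},{"linear":[0,0,0],"turn":0}]' 0.8
python3 -m crank '[{"linear":[0,0,-0.005],"turn":0},{"linear":[0,0,-0.015],"turn":0},{"linear":[0,0,-0.03],"turn":0},{"linear":[0,0,-0.045],"turn":0},{"linear":[0,0,-0.06],"turn":0},{"linear":[0,0,-0.075],"turn":0},{"linear":[0,0,-0.09],"turn":0},{"linear":[0,0,-0.1],"turn":0},{"linear":[-0.02,-0.02,-0.1],"turn":0},{"linear":[-0.045,-0.04,-0.1],"turn":0},{"linear":[-0.07,-0.06,-0.1],"turn":0},{"linear":[-0.09,-0.07,-0.1],"turn":0}]'
python3 -m crank '[{"linear":[-0.02,-0.02,0],"turn":0},{"linear":[-0.04,-0.04,0],"turn":0},{"linear":[-0.06,-0.06,0],"turn":0},{"linear":[-0.06,-0.06,0],"turn":0},{"linear":[-0.06,-0.06,0],"turn":0},{"linear":[-0.06,-0.06,0],"turn":0}]'
python3 -c "
from h import *
im=capture('scene')[:,:,::-1].copy();cv2.imwrite('pics/s5.png',im)
c=get_calibration('scene')
for col in('red','blue','yellow'):
    for b in blobs(im,col): e=cv2.fitEllipse(b);print(col,e[0],plane(c,e[0],30))
"
```

```text
time_s: 12.37
position: [563.0, 165.6, 142.7]
orientation: [[-0.007, 1.0, 0.0], [1.0, 0.007, -0.0], [-0.0, 0.0, -1.0]]
force: [-0.6, 0.4, 0.4]
opening: 75.5
gripper_force: 0.0
time_s: 13.37
position: [492.1, 74.1, 243.3]
orientation: [[-0.008, 1.0, 0.0], [1.0, 0.008, -0.0], [-0.0, 0.0, -1.0]]
force: [0.0, 0.4, -0.1]
opening: 75.9
gripper_force: 0.0
time_s: 13.87
position: [434.5, 14.9, 243.3]
orientation: [[-0.007, 1.0, 0.001], [1.0, 0.007, 0.0], [0.0, 0.001, -1.0]]
force: [0.0, 0.5, 0.0]
opening: 76.1
gripper_force: 0.0
red (365.6416015625, 230.99603271484375) [533.5 164.5]
blue (156.7675018310547, 148.5508270263672) [ 521.2 -307.6]
yellow (225.95826721191406, 178.34011840820312) [ 531.4 -132.7]
```

View pics/s5.png

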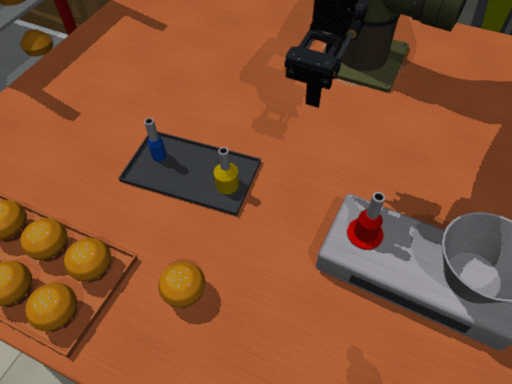

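The red nozzle stands upright on the ring (socket foot at about (366,236), tip at (379,197)). Blue and yellow haven't moved and the arm is clear, so I'm handing in.

```bash
python3 -c "
from bench import ctrl
print(ctrl.hand_in())"
```

```text
the job is handed in; nothing more can be done
None
```

The red nozzle is on the spigot, sitting upright and fully home on the red ring, and released; blue and yellow haven't moved, the arm is clear, and I handed in at about 14 s (the hand-in returned no verdict).

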